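# Click the slide rule into its ball-catch cradle

## Task

Put the short bamboo slide rule away in its cradle: lay its notched end in the mouth of the cradle under the clear cover, then slide it in until the sprung side ball clicks into its notch and its end is home on the stop inside. How deep the stop is set varies, so feel for it: push gently, do not ram the rule or lean hard on the cradle. Leave the other things where they are, and let go at the end.

Things in the scene. Friction and masses are not known exactly. Their poses are not given: they have to be found in the camera images.
- rule: Short bamboo slide rule, loose, lying flat: 170 long (x), 34 wide (y), 14 thick, about 90 g. Origin: centre of its underside. +x points to the notched end, which enters the cradle first; its corners are rounded (radius 6). Flat square tail face at x = -85. Low clear cursor, 3 high, on top at x = -76 to -52. Grip it across its width, best at x = -40 to -30.
- rule_nose (a point): Middle of the bottom edge of the rule's notched end, at (85, 0, 0) in the rule's frame, same axes. Both long sides have a notch 5 deep and 12 long, centred 30 mm behind this end.
- cradle: Fixed dark wood cradle, x = direction the rule slides in. Origin on its centre line, 55 before the mouth, 16 below the floor; packed up 0 to 10 mm off the bench. Before the mouth: open level shelf 28 wide, 110 long (x = -55 to 55). Beyond: pocket with aluminium walls, 36.8 wide, 16.5 high, 94 long, roofed by a 4 mm clear cover. All of it is below 39 mm over the origin.
- cradle_mouth (a point): Middle of the pocket's mouth at floor level, at (55, 0, 16) in the cradle's frame, same axes. Two aluminium cheeks flare outward for 18 mm before the mouth and guide the rule in. A rigid steel stop inside, its depth not measured, is clamped 62 to 80 mm past the mouth, each time elsewhere; the push rises steadily on it.
- catch_ball (a joint): Sprung steel ball, 12 across, in the pocket's +y wall, 29 mm before the stop's face. 0 = sprung out, 5.4 mm proud of the wall; grows as it is pressed back (m), 2 to 4 mm while the rule's side passes. Pushing past it takes about 4 to 8 N along x for some 25 mm, then the push falls to nearly nothing as it clicks into the notch, and 1 to 2 mm later the stop is met.
- key: Bystander: brass key, 67 long, 5 thick, flat on the bench. Origin: near its middle, underside.
- eraser: Bystander: dark rubber eraser, 45 x 22 x 13. Origin: centre of the underside.
- pen_tray: Bystander: dark pewter pen tray, 200 x 70 x 18, with a pencil in it. Origin: centre of the underside.
- triangle: Bystander: clear plastic set square, legs 140 (x) and 100 (y), 5 thick. Origin: its right-angled corner, underside.
- straightedge: Bystander: plain wooden straightedge without notches, 220 long (y), 30 wide, 6 thick. Origin: centre of the underside.
- mug: Bystander: white mug, 76 across, 85 high. Origin: centre of the underside.

How it is judged:
By the outcome, as a careful person would: the job done as asked, in the order asked, and still so for the second after the job is handed in, with the robot touching nothing.
It also fails if it takes over 59 s, if anything falls off the work surface, if the arm or the gripper's body presses on something with over 40 N, if the wrist force passes 120 N, or if a joint passes its speed limit or range.

## Robot

A 7-joint arm with a two-finger parallel gripper is mounted at the origin on the work surface. World frame = base frame: x ahead of the robot, y to its left, z up, the work surface at z = 0. Lengths are in m, angles in rad, forces in N, time in s.
With the tool pointing down it reaches from about 0.4 to 0.75 m from the base axis. Payload 19.5 kg.
Tool frame: the origin (TCP) lies midway between the tips of the shut fingers; the grasp point (between the pads) lies 19 mm behind it; z points along the fingers, x is the direction in which the jaws open and shut, and the axes are right-handed (so a half turn about z gives the same grasp; the last joint's range is limited). The gripper opens to 85 mm and grips with 20 to 120 N. Pads are 22 mm wide; open, the fingers measure 114 mm over their backs; the gripper's body (76 mm by 85 mm) begins 54 mm behind the grasp point. The pads swing forward as they close: fully open they stand 13 mm farther back than shut.
Start: joints at [1.083, 0.707, -0.028, 1.485, 0.022, 0.951, -0.075], TCP at [0.248, -0.519, 0.231] pointing down, gripper open.
Joint ranges: [-2.71, 2.71], [-0.32, 2.16], [-1.57, 1.52], [0, 2.45], [-1.46, 4.6], [0, 2.02], [-2.83, 2.83]. Speed limits (rad/s): [1.89, 1.89, 2.57, 2.57, 3.01, 3.01, 3.01].

## Interface

Orientations are given as [roll, pitch, yaw] about the fixed x, y, z axes, in that order (R = Rz(yaw) Ry(pitch) Rx(roll)).
In Python, from bench import bot gives the robot as it stands.
- The arm moves only by the tool apply_moves, never from a script. Its argument "deltas" is a list of rows, each an object of numbers: "jaw": the opening, from 0 (shut) to 1 (fully open); "dx", "dy", "dz": the shift along the tool's x, y, z in m; "roll": the turn about the tool's z in rad. In form: [{"jaw": .., "dx": .., "dy": .., "dz": .., "roll": ..}, ...]. A call has 1 to 5 rows; each row shifts and turns the pose as measured when the row begins, along the tool's axes as they then stand; what a row does not reach is not made up. A row lasts 1/12 s, in which the tool goes at most 41.7 mm and 7.16 degrees, less where a joint would pass 70% of its speed; a pose out of reach is approached as far as the arm can. A call with a gripper value outside its range is refused whole. The fingers move at their own pace and stop on an object; the grip force is fixed at half the most. Time passes only in rows, so rows that do not move let the fingers close. It gives the time, the measured TCP pose, the force and the opening at its end, in the units of the state.
- bot.state(): the state, without advancing time (a new reading comes with each control period).
- bot.snapshot(name): name is "side" or "top" or "wrist"; returns (picture, depth): 420x560x3 uint8, red, green, blue; 420x560 float32, m along the optical axis (not along the pixel's ray), 0 where there is no reading.
- bot.camera_params(name): a dict with "fx", "fy", "cx", "cy" (pixels), "R" (3x3) and "t" (3): a world point X has camera coordinates R X + t. Camera axes: x right, y down, z forward; pixel columns grow to the right and rows downward; lengths in m; the calibration is good to about 2 mm. The wrist camera is an equidistant fisheye: a pixel r from the principal point sees the ray r / f radians off the axis. A picture is of the moment at which its call begins: read the wrist's pose just before it. camera_params takes no time and is no camera call; for the wrist camera it gives the pose at the moment of the call.
- bot.job_done(): hands the job in, once; it reports no verdict.
The state is a dict: "time": time; "joint_positions": joint angles; "qd": joint speeds; "effort": joint torques, N m; "tcp_pos": TCP position; "tcp_rot": TCP orientation; "wrist_force": force on the tool from outside, world axes, zero at the start; "torque": the same for the moment, N m; "gripper_width": opening from 0.0 (shut) to 1.0 (fully open).
Only numpy, scipy, OpenCV 4.12 (cv2) and the standard library are available. Lean on these libraries where they do the work, as an engineer would, in place of code of your own. Each camera call takes 0.05 s, during which the arm holds its last target.

## Working session

There is one attempt and no reset: what is moved stays moved. The work goes in short steps, Python scripts to look and compute and a tool call to move; the robot and the scene stay as the last step left them, time stands still between calls to the robot, and variables do not carry over. Pictures are saved under pics/ and viewed, and the job is handed in when it is done.

Besides the shell and the picture viewer there is one more tool, called after "Request:" as a command line: name --argument value ..., lists and objects as JSON in quotes. apply_moves: Moves the arm, as the interface text tells. Its arguments: {"type":"object","properties":{"deltas":{"type":"array","items":{"type":"object","properties":{"jaw":{"type":"number"},"dx":{"type":"number"},"dy":{"type":"number"},"dz":{"type":"number"},"roll":{"type":"number"}}}}},"required":["deltas"]}

```bash
ls; mkdir -p pics; python3 - <<'E'
from bench import bot
import cv2,numpy as np
s=bot.state(); print(s)
for n in ("side","top","wrist"):
    p=bot.camera_params(n); im,d=bot.snapshot(n)
    print(n,p)
    cv2.imwrite(f"pics/{n}0.png",im[:,:,::-1]); np.savez(f"pics/{n}0.npz",im=im,d=d,**p)
E
```

```text
pics
{'time': 0.0, 'joint_positions': array([ 1.08328696,  0.70707221, -0.02762468,  1.4849984 ,  0.02200611,
        0.9509063 , -0.07549976]), 'qd': array([-0.00061683,  0.00049631, -0.00078401,  0.00101491,  0.00142142,
       -0.0018453 ,  0.00022353]), 'effort': array([-2.24822528e-03, -8.83227682e+01,  1.23337694e+00, -2.36174834e+01,
        1.67546893e-02,  6.49471243e-03,  1.09398195e-05]), 'tcp_pos': array([ 0.24781986, -0.51856101,  0.23084522]), 'tcp_rot': array([ 3.14155759e+00,  1.08103508e-03, -1.12497725e+00]), 'wrist_force': array([0.39448403, 0.65170702, 1.21552592]), 'torque': array([-0.06043226, -0.00946678, -0.04952124]), 'gripper_width': 0.9989118878895}
side {'fx': 473.0883928056601, 'fy': 473.0883928056601, 'cx': 282.50000114480554, 'cy': 202.98072538698028, 'R': array([[-0.75636571, -0.65402577, -0.01269705],
       [-0.43735692,  0.52003655, -0.7336763 ],
       [ 0.48644614, -0.54937445, -0.67938051]]), 't': array([0.43346041, 0.30954293, 0.93334763])}
top {'fx': 495.23895059551865, 'fy': 495.23895059551865, 'cx': 280.62346021733066, 'cy': 202.7043124599493, 'R': array([[-0.0027143 , -0.99999155, -0.00308656],
       [-0.99197989,  0.00308257, -0.12635819],
       [ 0.12636663,  0.00271883, -0.99197988]]), 't': array([-0.01120313,  0.6006838 ,  1.62022116])}
wrist {'fx': 325.19226210127806, 'fy': 325.19226210127806, 'cx': 276.3176305758675, 'cy': 206.39740120994094, 'R': array([[ 4.29765641e-01, -9.02940459e-01,  1.46765986e-04],
       [-8.58382137e-01, -4.08507117e-01,  3.10325703e-01],
       [-2.80145678e-01, -1.33493306e-01, -9.50630284e-01]]), 't': array([-0.57549528, -0.03855307,  0.38069953])}
```

View pics/side0.png

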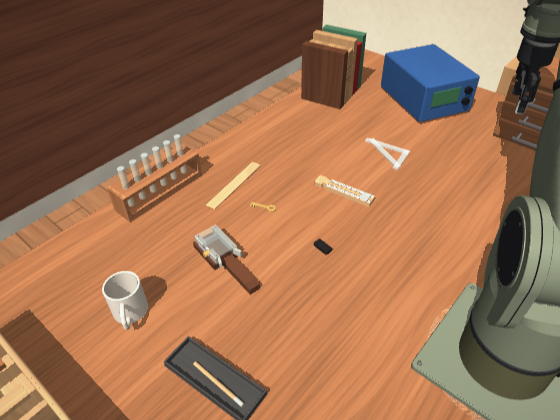

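View pics/top0.png

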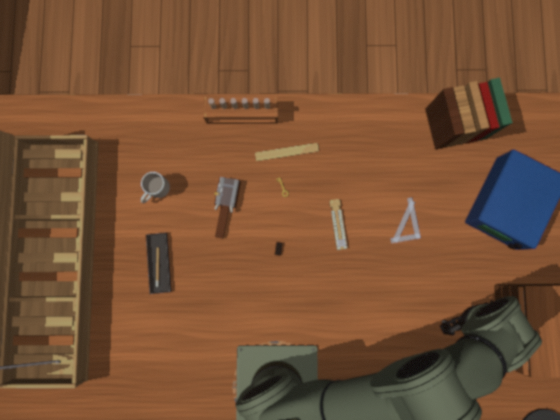

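View pics/wrist0.png

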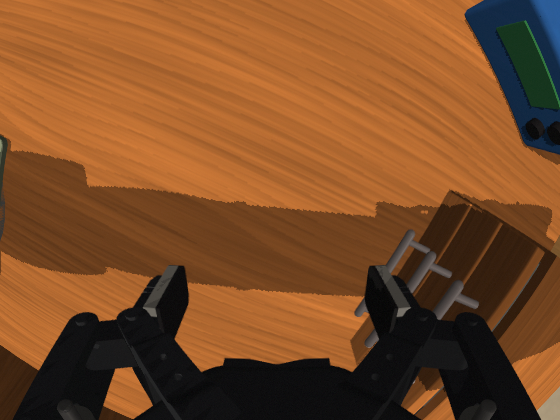

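```bash
python3 - <<'E'
import cv2,numpy as np
a=cv2.imread("pics/side0.png");b=cv2.imread("pics/top0.png")
A=cv2.resize(a[165:215,300:390],None,fx=6,fy=6,interpolation=cv2.INTER_CUBIC)
B=cv2.resize(b[190:260,300:390],None,fx=6,fy=6,interpolation=cv2.INTER_CUBIC)
C=cv2.resize(b[165:245,195:260],None,fx=6,fy=6,interpolation=cv2.INTER_CUBIC)
D=cv2.resize(a[215:300,180:270],None,fx=6,fy=6,interpolation=cv2.INTER_CUBIC)
cv2.imwrite("pics/z1.png",cv2.resize(np.hstack([B,C[:420]]),(800,360)))
cv2.imwrite("pics/z2.png",cv2.resize(np.vstack([A,D]),(400,600)))
E
```

```text
(no output)
```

View pics/z1.png

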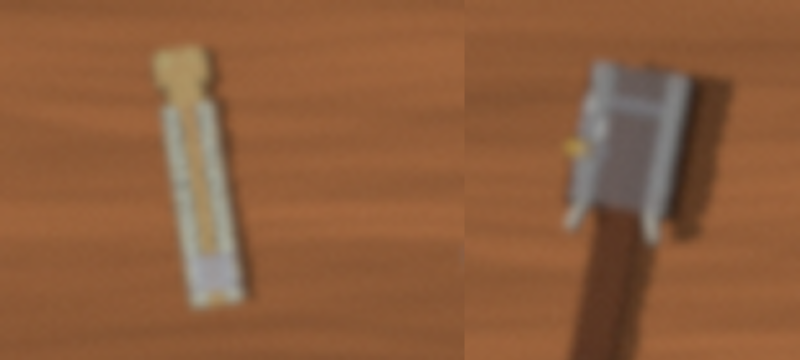

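View pics/z2.png

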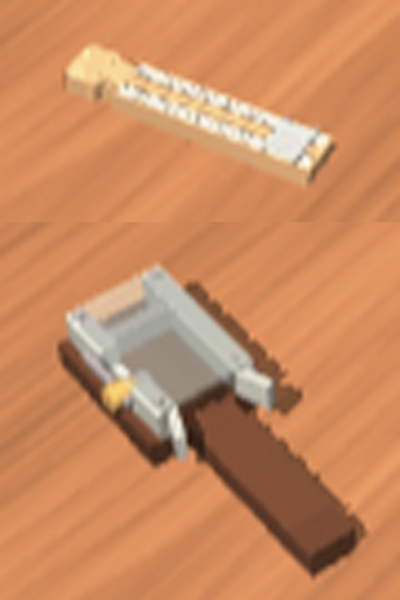

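```bash
cat > h.py <<'E'
import numpy as np,cv2
def load(n):
    z=np.load(f"pics/{n}.npz"); return {k:z[k] for k in z.files}
def back(p,u,v,d):
    c=np.stack([(u-p['cx'])/p['fx']*d,(v-p['cy'])/p['fy']*d,d],-1)
    return (c-p['t'])@p['R']
def cloud(p):
    v,u=np.mgrid[0:420,0:560]; return back(p,u,v,p['d'])
E
python3 - <<'E'
from h import *
for n in("top0","side0"):
    p=load(n);X=cloud(p); ok=p['d']>0
    T=X[ok]; 
    for nm,(x0,x1,y0,y1) in dict(rule=(.45,.68,-.19,-.05),cradle=(.45,.75,.08,.24),bench=(.4,.5,-.0,.1)).items():
        m=ok&(X[...,0]>x0)&(X[...,0]<x1)&(X[...,1]>y0)&(X[...,1]<y1)
        Z=X[m]; print(n,nm,len(Z),np.percentile(Z[:,2],[2,20,50,80,98]).round(4))
        if nm=='bench':continue
        q=Z[Z[:,2]>.009]; c=q[:,:2]; 
        r=cv2.minAreaRect(c.astype(np.float32)); print(r, cv2.boxPoints(r).round(3).tolist())
        print(np.histogram(q[:,2],bins=np.arange(.008,.06,.004)))
E
```

```text
top0 rule 2765 [-0.0073 -0.0022  0.0012  0.0049  0.0119]
((0.5677940845489502, -0.12240187078714371), (0.13515879213809967, 0.22171711921691895), 89.64563751220703) [[0.4569999873638153, -0.1889999955892563], [0.6779999732971191, -0.19099999964237213], [0.6790000200271606, -0.0560000017285347], [0.4569999873638153, -0.05400000140070915]]
(array([80, 28, 21,  6,  0,  0,  0,  0,  0,  0,  0,  0]), array([0.008, 0.012, 0.016, 0.02 , 0.024, 0.028, 0.032, 0.036, 0.04 ,
       0.044, 0.048, 0.052, 0.056]))
top0 cradle 4047 [-0.0064 -0.0013  0.0028  0.0166  0.0435]
((0.5984386801719666, 0.15942195057868958), (0.15582384169101715, 0.2949076294898987), 89.69498443603516) [[0.45100000500679016, 0.0820000022649765], [0.7450000047683716, 0.08100000023841858], [0.7459999918937683, 0.2370000034570694], [0.45100000500679016, 0.23800000548362732]]
(array([ 86,  92, 140, 100,  45,  30,  94, 193, 160,  56,  10,   0]), array([0.008, 0.012, 0.016, 0.02 , 0.024, 0.028, 0.032, 0.036, 0.04 ,
       0.044, 0.048, 0.052, 0.056]))
top0 bench 862 [-0.0071 -0.0022  0.0011  0.0049  0.0126]
side0 rule 3113 [-0.002
[... 358 characters left out ...]
  0,  0,  0,  0]), array([0.008, 0.012, 0.016, 0.02 , 0.024, 0.028, 0.032, 0.036, 0.04 ,
       0.044, 0.048, 0.052, 0.056]))
side0 cradle 6391 [-0.0022 -0.0001  0.0017  0.0183  0.0406]
((0.5868518352508545, 0.17564213275909424), (0.07610183209180832, 0.2084554135799408), 85.62828063964844) [[0.47999998927116394, 0.1459999978542328], [0.6880000233650208, 0.12999999523162842], [0.6940000057220459, 0.20600000023841858], [0.4860000014305115, 0.22200000286102295]]
(array([ 52,  97, 482, 150,  49,  57,  75, 542, 204,   0,   0,   0]), array([0.008, 0.012, 0.016, 0.02 , 0.024, 0.028, 0.032, 0.036, 0.04 ,
       0.044, 0.048, 0.052, 0.056]))
side0 bench 1425 [-0.0025 -0.0005  0.0009  0.0024  0.0122]
```

```bash
cat >> h.py <<'E'
def onplane(p,u,v,z):
    c=np.array([(u-p['cx'])/p['fx'],(v-p['cy'])/p['fy'],1.]);d=p['R'].T@c; o=-p['R'].T@p['t']
    return o+d*(z-o[2])/d[2]
E
python3 - <<'E'
from h import *
p=load("top0")
# z1: scale: 930 px->800 over 155 px => 5.16/px
s=800/155
f=lambda x,y:(300+x/s-.5,190+y/s-.5)
for nm,x,y in(("noseL",155,52),("noseR",210,46),("tailL",193,306),("tailR",243,298)):
    print(nm,onplane(p,*f(x,y),.014).round(4))
g=lambda x,y:(195+(x-465)/s-.5,165+y/s-.5)
for nm,x,y,z in(("backL",595,62,.04),("backR",690,75,.04),("mouthL",590,205,.04),("mouthR",645,215,.04),("shelfL",605,215,.02),("shelfR",640,215,.02)):
    print(nm,onplane(p,*g(x,y),z).round(4))
q=load("side0")
A=lambda x,y:(300+x*540/400/6-.5,165+y*810/600/6-.5)
for nm,x,y in(("noseL?",65,70),("noseR",95,45),("tailnear",307,170),("tailfar",335,145)):
    print(nm,onplane(q,*A(x,y),.014).round(4))
D=lambda x,y:(180+x*540/400/6-.5,215+(y-222)*810/600/6-.5)
for nm,x,y,z in(("shelf end l",312,556,.021),("shelf end r",360,518,.021),("shelf top mid R far",240,405,.021)):
    print(nm,onplane(q,*D(x,y),z).round(4))
E
```

```text
noseL [ 0.6139 -0.1792  0.014 ]
noseR [ 0.6178 -0.2154  0.014 ]
tailL [ 0.4472 -0.2013  0.014 ]
tailR [ 0.4523 -0.2339  0.014 ]
backL [0.69   0.1921 0.04  ]
backR [0.6812 0.13   0.04  ]
mouthL [0.5959 0.1941 0.04  ]
mouthR [0.5893 0.1584 0.04  ]
shelfL [0.5918 0.1868 0.02  ]
shelfR [0.5917 0.1638 0.02  ]
noseL? [ 0.6133 -0.1819  0.014 ]
noseR [ 0.6139 -0.2136  0.014 ]
tailnear [ 0.4461 -0.2015  0.014 ]
tailfar [ 0.4454 -0.231   0.014 ]
shelf end l [0.4865 0.21   0.021 ]
shelf end r [0.4843 0.1774 0.021 ]
shelf top mid R far [0.5836 0.1637 0.021 ]
```

```bash
cat >> h.py <<'E'
from scipy.spatial.transform import Rotation as Ro
def to(x,y,z,yaw,n=5):
    """tool-frame rows needed; yaw in deg"""
    from bench import bot
    s=bot.state();R=Ro.from_euler('xyz',s['tcp_rot'])
    d=R.inv().apply(np.array([x,y,z])-s['tcp_pos'])
    e=(np.deg2rad(yaw)-s['tcp_rot'][2]+np.pi)%(2*np.pi)-np.pi
    print('t',round(s['time'],2),'pos',s['tcp_pos'].round(4),'yaw',np.rad2deg(s['tcp_rot'][2]).round(2),'tilt',(s['tcp_rot'][:2]).round(4),'F',s['wrist_force'].round(2),'g',round(s['gripper_width'],3))
    print('tool delta mm',(d*1e3).round(1),'roll',round(-e,3), 'dist',np.linalg.norm(d).round(3))
E
python3 -c "
from h import *
to(.50,-.211,.2,-82.8)"
```

```text
t 0.15 pos [ 0.2478 -0.5186  0.231 ] yaw -64.46 tilt [3.1416e+00 8.0000e-04] F [-0.89 -0.01  0.65] g 0.999
tool delta mm [-168.8 -360.2   31.1] roll 0.32 dist 0.399
```

Request:
apply_moves --deltas '[{"jaw":1,"dx":-0.016,"dy":-0.034,"dz":0.003,"roll":0},{"jaw":1,"dx":-0.016,"dy":-0.034,"dz":0.003,"roll":0},{"jaw":1,"dx":-0.016,"dy":-0.034,"dz":0.003,"roll":0},{"jaw":1,"dx":-0.016,"dy":-0.034,"dz":0.003,"roll":0},{"jaw":1,"dx":-0.016,"dy":-0.034,"dz":0.003,"roll":0}]'

```text
time: 0.57
tcp_pos: [0.3645, -0.3741, 0.214]
tcp_rot: [3.138, 0.0, -1.139]
wrist_force: [1.4, -0.3, -0.5]
gripper_width: 1.004
```

Request:
apply_moves --deltas '[{"jaw":1,"dx":-0.016,"dy":-0.034,"dz":0.003,"roll":0},{"jaw":1,"dx":-0.016,"dy":-0.034,"dz":0.003,"roll":0},{"jaw":1,"dx":-0.016,"dy":-0.034,"dz":0.003,"roll":0},{"jaw":1,"dx":-0.016,"dy":-0.034,"dz":0.003,"roll":0},{"jaw":1,"dx":0,"dy":0,"dz":0.0,"roll":0.1}]'

```text
time: 0.98
tcp_pos: [0.4686, -0.246, 0.1999]
tcp_rot: [3.139, 0.003, -1.23]
wrist_force: [0.9, 1.6, 0.6]
gripper_width: 1.001
```

```bash
python3 -c "
from h import *
to(.50,-.211,.2,-82.8)"
```

```text
t 0.98 pos [ 0.4686 -0.246   0.1999] yaw -70.46 tilt [3.1394e+00 2.9000e-03] F [0.85 1.63 0.57] g 1.001
tool delta mm [-22.5 -41.3  -0.1] roll 0.215 dist 0.047
```

Request:
apply_moves --deltas '[{"jaw":1,"dx":-0.011,"dy":-0.021,"dz":0.0,"roll":0},{"jaw":1,"dx":-0.011,"dy":-0.021,"dz":0.0,"roll":0},{"jaw":1,"roll":0.12},{"jaw":1,"roll":0.1},{"jaw":1}]'

```text
invalid input at $.deltas[2]: expected keys jaw, dx, dy, dz, roll
```

```bash
cat >> h.py <<'E'
def snap(n,tag):
    from bench import bot
    p=bot.camera_params(n); im,d=bot.snapshot(n)
    cv2.imwrite(f"pics/{tag}.png",im[:,:,::-1]); np.savez(f"pics/{tag}.npz",im=im,d=d,**p)
def fray(p,u,v):
    x=np.asarray((u-p['cx'])/p['fx']);y=np.asarray((v-p['cy'])/p['fy']);r=np.hypot(x,y)
    s=np.sinc(r/np.pi) # sin r/r
    return np.stack([x*s,y*s,np.cos(r)],-1)@p['R']
def fplane(p,u,v,z):
    o=-p['R'].T@p['t'];d=fray(p,u,v); return o+d*((z-o[2])/d[...,2:3])
def fcloud(p):
    v,u=np.mgrid[0:420,0:560]; d=fray(p,u,v); o=-p['R'].T@p['t']
    zc=d@p['R'][2]; return o+d*(p['d']/zc)[...,None]
def proj(p,X):
    c=np.atleast_2d(X)@p['R'].T+p['t']; r=np.hypot(c[:,0],c[:,1]); th=np.arctan2(r,c[:,2])
    return np.stack([p['cx']+p['fx']*th*c[:,0]/r,p['cy']+p['fy']*th*c[:,1]/r],-1)
E
python3 -c "
from h import *
to(.50,-.211,.2,-82.8)
snap('wrist','w1')"
```

```text
t 0.98 pos [ 0.4686 -0.246   0.1999] yaw -70.46 tilt [3.1394e+00 2.9000e-03] F [0.85 1.63 0.57] g 1.001
tool delta mm [-22.5 -41.3  -0.1] roll 0.215 dist 0.047
```

View pics/w1.png

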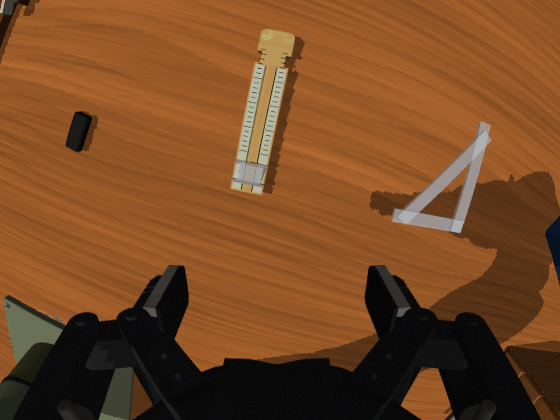

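Request:
apply_moves --deltas '[{"jaw":1,"dx":-0.011,"dy":-0.021,"dz":0.0,"roll":0},{"jaw":1,"dx":-0.011,"dy":-0.021,"dz":0.0,"roll":0},{"jaw":1,"dx":0,"dy":0,"dz":0.02,"roll":0.12},{"jaw":1,"dx":0,"dy":0,"dz":0.02,"roll":0.1},{"jaw":1,"dx":0,"dy":0,"dz":0,"roll":0}]'

```text
time: 1.45
tcp_pos: [0.4996, -0.2154, 0.1591]
tcp_rot: [3.137, -0.002, -1.469]
wrist_force: [0.2, 1.0, -1.7]
gripper_width: 1.001
```

```bash
python3 -c "
from h import *
to(.50,-.211,.2,-82.8)
snap('wrist','w2')"
```

```text
t 1.45 pos [ 0.4996 -0.2154  0.1591] yaw -84.15 tilt [ 3.1372e+00 -1.7000e-03] F [ 0.19  1.02 -1.67] g 1.001
tool delta mm [ -4.3  -0.7 -40.9] roll -0.024 dist 0.041
```

View pics/w2.png

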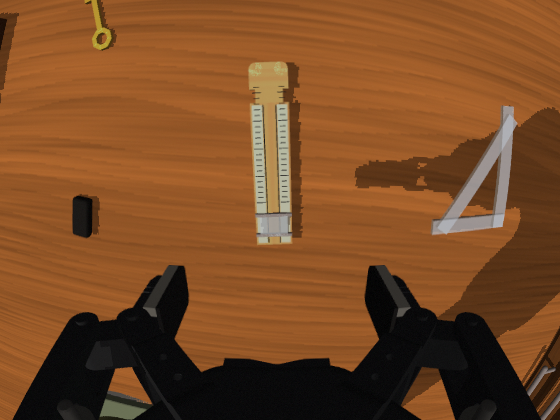

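```bash
python3 - <<'E'
from h import *
C={'w1':[(261,30),(295,34),(231,189),(263,194)],'w2':[(248.5,63),(288,62),(257.5,244),(292.5,243)]}
for k,c in C.items():
    p=load(k); 
    for z in (.0,.014):
        P=np.array([fplane(p,*q,z) for q in c]); n=P[:2].mean(0);t=P[2:].mean(0)
        d=n-t; print(k,z,P[:,:2].round(4).tolist(),'nose',n[:2].round(4),'tail',t[:2].round(4),'len',np.linalg.norm(d).round(4),'yaw',np.rad2deg(np.arctan2(d[1],d[0])).round(2),'ctr',((n+t)/2)[:2].round(4))
    X=fcloud(p); 
    v,u=np.mgrid[0:420,0:560]
    r=(u>262)&(u<282)&(v>120)&(v<200) if k=='w2' else (u>255)&(u<265)&(v>90)&(v<150)
    b=(u>180)&(u<230)&(v>120)&(v<200)
    print('depth z rule',np.median(X[r&(p['d']>0)],0).round(4),'bench',np.median(X[b&(p['d']>0)],0).round(4))
    img=cv2.imread(f'pics/{k}.png'); 
a,b=[cv2.imread(f'pics/{k}.png') for k in('w1','w2')]
A=cv2.resize(a[20:205,215:310],None,fx=3,fy=3);B=cv2.resize(b[50:255,225:320],None,fx=3,fy=3)
A=cv2.copyMakeBorder(A,0,B.shape[0]-A.shape[0],0,0,0)
cv2.imwrite('pics/z3.png',cv2.resize(np.hstack([A,B]),None,fx=.97,fy=.97))
E
```

```text
w1 0.0 [[0.6138, -0.1782], [0.6214, -0.2127], [0.4411, -0.2031], [0.4474, -0.2382]] nose [ 0.6176 -0.1955] tail [ 0.4443 -0.2207] len 0.1752 yaw 8.28 ctr [ 0.5309 -0.2081]
w1 0.014 [[0.611, -0.1799], [0.6182, -0.213], [0.4454, -0.2038], [0.4514, -0.2375]] nose [ 0.6146 -0.1965] tail [ 0.4484 -0.2207] len 0.168 yaw 8.28 ctr [ 0.5315 -0.2086]
depth z rule [ 0.5236 -0.2095  0.0145] bench [ 4.631e-01 -1.662e-01  3.000e-04]
w2 0.0 [[0.615, -0.1792], [0.6193, -0.2147], [0.439, -0.2029], [0.4437, -0.2384]] nose [ 0.6172 -0.1969] tail [ 0.4414 -0.2207] len 0.1774 yaw 7.69 ctr [ 0.5293 -0.2088]
w2 0.014 [[0.6134, -0.1805], [0.6175, -0.2144], [0.4456, -0.2031], [0.4501, -0.237]] nose [ 0.6155 -0.1974] tail [ 0.4478 -0.22  ] len 0.1692 yaw 7.69 ctr [ 0.5316 -0.2087]
depth z rule [ 0.5291 -0.2093  0.0145] bench [ 5.210e-01 -1.455e-01  3.000e-04]
```

View pics/z3.png

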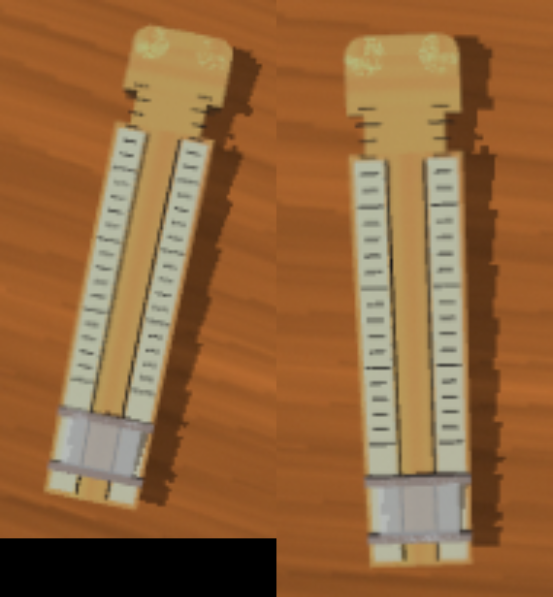

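```bash
python3 -c "
from h import *
to(.4969,-.2135,.001,-82.1)"
```

```text
t 1.5 pos [ 0.4997 -0.216   0.1607] yaw -83.87 tilt [ 3.1381e+00 -2.6000e-03] F [0.27 0.35 0.56] g 1.001
tool delta mm [ -3.2   2.  159.7] roll -0.031 dist 0.16
```

Request:
apply_moves --deltas '[{"jaw":1,"dx":-0.0032,"dy":0.002,"dz":0.03,"roll":-0.031},{"jaw":1,"dx":0,"dy":0,"dz":0.035,"roll":0},{"jaw":1,"dx":0,"dy":0,"dz":0.03,"roll":0},{"jaw":1,"dx":0,"dy":0,"dz":0.012,"roll":0},{"jaw":1,"dx":0,"dy":0,"dz":0,"roll":0}]'

```text
time: 1.92
tcp_pos: [0.4983, -0.218, 0.0559]
tcp_rot: [-3.138, -0.006, -1.411]
wrist_force: [-0.2, 0.2, 0.5]
gripper_width: 0.996
```

```bash
python3 -c "
from h import *
to(.4969,-.2135,.001,-82.1)
snap('wrist','w3')"
```

```text
t 1.92 pos [ 0.4983 -0.218   0.0559] yaw -80.82 tilt [-3.1384 -0.0062] F [-0.25  0.18  0.54] g 0.996
tool delta mm [-5.   0.9 54.9] roll 0.022 dist 0.055
```

View pics/w3.png

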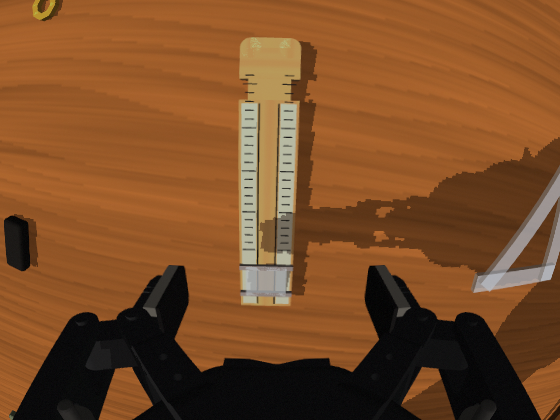

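```bash
python3 - <<'E'
from h import *
p=load('w3')
P=np.array([fplane(p,*q,.014) for q in [(240,40),(301,40),(241,304),(291.5,304)]]); n=P[:2].mean(0);t=P[2:].mean(0);d=n-t
print(n,t,np.linalg.norm(d),np.rad2deg(np.arctan2(d[1],d[0])))
u=d/np.linalg.norm(d); c=(n+t)/2; g=c-.035*u; print(c,g)
to(g[0],g[1],.001,np.rad2deg(np.arctan2(d[1],d[0]))-90)
E
```

```text
[ 0.61450306 -0.19687984  0.014     ] [ 0.44803861 -0.21976372  0.014     ] 0.16803000736142684 7.8273947235932635
[ 0.53127083 -0.20832178  0.014     ] [ 0.49659693 -0.2130884   0.014     ]
t 1.97 pos [ 0.4986 -0.2183  0.057 ] yaw -80.86 tilt [-3.1377 -0.0068] F [-0.77  0.6  -0.48] g 0.998
tool delta mm [-5.8  1.3 56. ] roll 0.023 dist 0.056
```

Request:
apply_moves --deltas '[{"jaw":1,"dx":-0.0055,"dy":0.0015,"dz":0.008,"roll":0.02},{"jaw":1,"dx":0,"dy":0,"dz":0.012,"roll":0},{"jaw":1,"dx":0,"dy":0,"dz":0.008,"roll":0},{"jaw":1,"dx":0,"dy":0,"dz":0.003,"roll":0},{"jaw":1,"dx":0,"dy":0,"dz":0,"roll":0}]'

```text
time: 2.38
tcp_pos: [0.4988, -0.2163, 0.0302]
tcp_rot: [-3.131, -0.01, -1.424]
wrist_force: [0.4, -0.4, -0.2]
gripper_width: 1.002
```

```bash
python3 -c "
from h import *
to(.4967,-.2132,.001,-82.1)"
```

```text
t 2.38 pos [ 0.4988 -0.2163  0.0302] yaw -81.6 tilt [-3.131  -0.0102] F [ 0.41 -0.35 -0.23] g 1.002
tool delta mm [-3.7  1.9 29.1] roll 0.009 dist 0.029
```

Request:
apply_moves --deltas '[{"jaw":1,"dx":-0.0037,"dy":0.002,"dz":0.006,"roll":0.009},{"jaw":1,"dx":0,"dy":0,"dz":0.008,"roll":0},{"jaw":1,"dx":0,"dy":0,"dz":0.006,"roll":0},{"jaw":1,"dx":0,"dy":0,"dz":0.003,"roll":0},{"jaw":1,"dx":0,"dy":0,"dz":0,"roll":0}]'

```text
time: 2.8
tcp_pos: [0.4969, -0.2133, 0.0058]
tcp_rot: [-3.13, -0.011, -1.433]
wrist_force: [-0.5, -0.6, -0.2]
gripper_width: 0.999
```

```bash
python3 -c "
from h import *
to(.4967,-.2132,.001,-82.1)"
```

```text
t 2.8 pos [ 0.4969 -0.2133  0.0058] yaw -82.08 tilt [-3.1297 -0.0108] F [-0.52 -0.58 -0.23] g 0.999
tool delta mm [-0.2  0.2  4.8] roll 0.0 dist 0.005
```

Request:
apply_moves --deltas '[{"jaw":1,"dx":0,"dy":0,"dz":0.003,"roll":0},{"jaw":0.6,"dx":0,"dy":0,"dz":0,"roll":0},{"jaw":0.5,"dx":0,"dy":0,"dz":0,"roll":0},{"jaw":0.45,"dx":0,"dy":0,"dz":0,"roll":0},{"jaw":0.45,"dx":0,"dy":0,"dz":0,"roll":0}]'

```text
time: 3.22
tcp_pos: [0.497, -0.2135, 0.0025]
tcp_rot: [-3.13, -0.011, -1.433]
wrist_force: [0.2, 0.6, 1.1]
gripper_width: 0.458
```

Request:
apply_moves --deltas '[{"jaw":0.4,"dx":0,"dy":0,"dz":0,"roll":0},{"jaw":0.35,"dx":0,"dy":0,"dz":0,"roll":0},{"jaw":0.3,"dx":0,"dy":0,"dz":0,"roll":0},{"jaw":0.3,"dx":0,"dy":0,"dz":0,"roll":0}]'

```text
time: 3.55
tcp_pos: [0.4973, -0.2135, 0.0033]
tcp_rot: [-3.129, -0.011, -1.432]
wrist_force: [-0.5, -0.5, -0.3]
gripper_width: 0.375
```

```bash
python3 -c "
from h import *
to(.4967,-.2132,.001,-82.1)
snap('wrist','w4')"
```

```text
t 3.55 pos [ 0.4973 -0.2135  0.0033] yaw -82.07 tilt [-3.129  -0.0112] F [-0.47 -0.54 -0.32] g 0.375
tool delta mm [-0.4  0.5  2.3] roll 0.001 dist 0.002
```

View pics/w4.png

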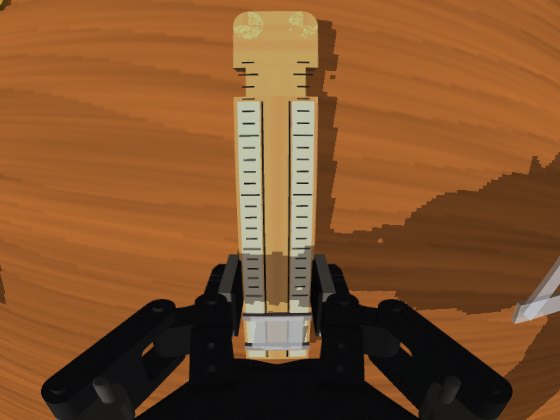

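Request:
apply_moves --deltas '[{"jaw":0.1,"dx":0,"dy":0,"dz":0,"roll":0},{"jaw":0.1,"dx":0,"dy":0,"dz":0,"roll":0},{"jaw":0.1,"dx":0,"dy":0,"dz":-0.005,"roll":0},{"jaw":0.1,"dx":0,"dy":0,"dz":-0.02,"roll":0},{"jaw":0.1,"dx":0,"dy":0,"dz":-0.025,"roll":0}]'

```text
time: 4.02
tcp_pos: [0.4946, -0.2123, 0.0513]
tcp_rot: [-3.135, -0.008, -1.432]
wrist_force: [-0.7, 0.0, -0.3]
gripper_width: 0.381
```

```bash
python3 -c "
from h import *
to(.46,.18,.13,-97)
snap('wrist','w5')"
```

```text
t 4.02 pos [ 0.4946 -0.2123  0.0513] yaw -82.07 tilt [-3.1348 -0.0079] F [-0.72  0.02 -0.27] g 0.381
tool delta mm [-392.7  -20.4  -81.7] roll 0.261 dist 0.402
```

View pics/w5.png

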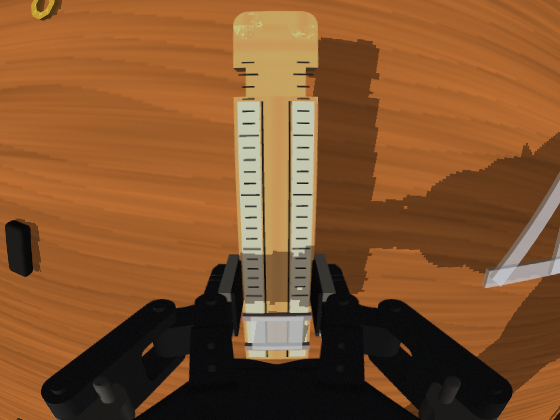

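Request:
apply_moves --deltas '[{"jaw":0.1,"dx":-0.015,"dy":0,"dz":-0.03,"roll":0.02},{"jaw":0.1,"dx":-0.03,"dy":0,"dz":-0.025,"roll":0.03},{"jaw":0.1,"dx":-0.036,"dy":0,"dz":-0.015,"roll":0.03},{"jaw":0.1,"dx":-0.036,"dy":0,"dz":-0.01,"roll":0.03},{"jaw":0.1,"dx":-0.036,"dy":0,"dz":0,"roll":0.03}]'

```text
time: 4.48
tcp_pos: [0.4829, -0.0625, 0.1403]
tcp_rot: [-3.124, -0.011, -1.59]
wrist_force: [1.2, 1.0, -1.4]
gripper_width: 0.376
```

Request:
apply_moves --deltas '[{"jaw":0.1,"dx":-0.036,"dy":0,"dz":0,"roll":0.03},{"jaw":0.1,"dx":-0.036,"dy":0,"dz":0,"roll":0.03},{"jaw":0.1,"dx":-0.036,"dy":0,"dz":0,"roll":0.03},{"jaw":0.1,"dx":-0.03,"dy":0,"dz":0,"roll":0.03},{"jaw":0.1,"dx":-0.02,"dy":0,"dz":0,"roll":0}]'

```text
time: 4.9
tcp_pos: [0.4934, 0.1063, 0.1416]
tcp_rot: [-3.119, -0.005, -1.716]
wrist_force: [0.8, 0.2, -0.4]
gripper_width: 0.376
```

```bash
python3 -c "
from h import *
to(.44,.19,.13,-97)
snap('wrist','w6')"
```

```text
t 4.9 pos [0.4934 0.1063 0.1416] yaw -98.32 tilt [-3.1194 -0.0054] F [ 0.81  0.16 -0.42] g 0.376
tool delta mm [-75.1  65.2   9.8] roll -0.023 dist 0.1
```

View pics/w6.png

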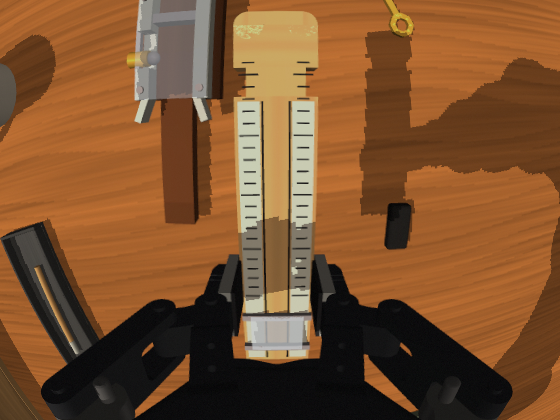

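```bash
python3 - <<'E'
from h import *
p=load('w6');X=fcloud(p);v,u=np.mgrid[0:420,0:560];ok=p['d']>0
for nm,(a,b,c,d) in dict(shelf=(172,190,130,210),floor=(168,195,60,90),wallR=(203,212,40,90),wallL=(140,148,80,95),bench=(90,130,130,180),rule=(270,285,110,200)).items():
    m=ok&(u>a)&(u<b)&(v>c)&(v<d); print(nm,np.median(X[m],0).round(4),X[m][:,2].std().round(4))
a=cv2.imread('pics/w6.png');cv2.imwrite('pics/z4.png',cv2.resize(a[0:230,120:240],None,fx=5,fy=5,interpolation=cv2.INTER_CUBIC)[:,:600][::1][:1150])
z=cv2.resize(a[0:130,120:240],None,fx=5,fy=5,interpolation=cv2.INTER_CUBIC)[:600];cv2.imwrite('pics/z4.png',z)
z=cv2.resize(a[110:230,120:240],None,fx=5,fy=5,interpolation=cv2.INTER_CUBIC)[:600];cv2.imwrite('pics/z5.png',z)
E
```

```text
shelf [0.5346 0.1825 0.018 ] 0.0007
floor [0.611  0.1617 0.0386] 0.0008
wallR [0.6152 0.1413 0.036 ] 0.0058
wallL [0.6082 0.1939 0.0388] 0.001
bench [5.597e-01 2.578e-01 4.000e-04] 0.0007
rule [0.5524 0.097  0.1535] 0.0006
```

View pics/z4.png

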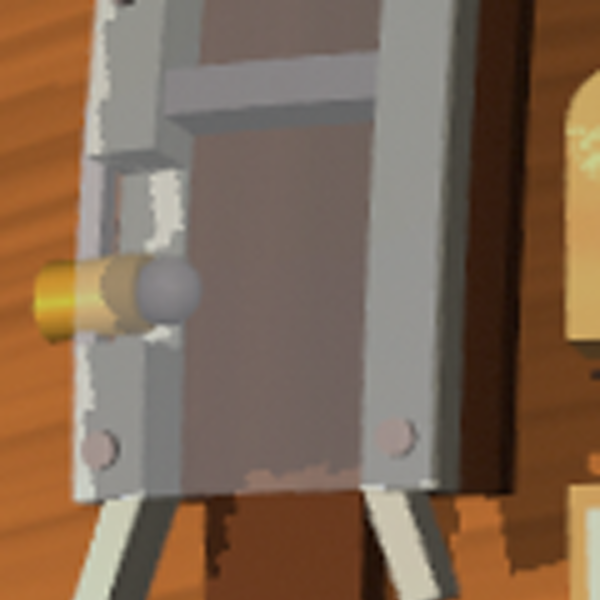

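View pics/z5.png

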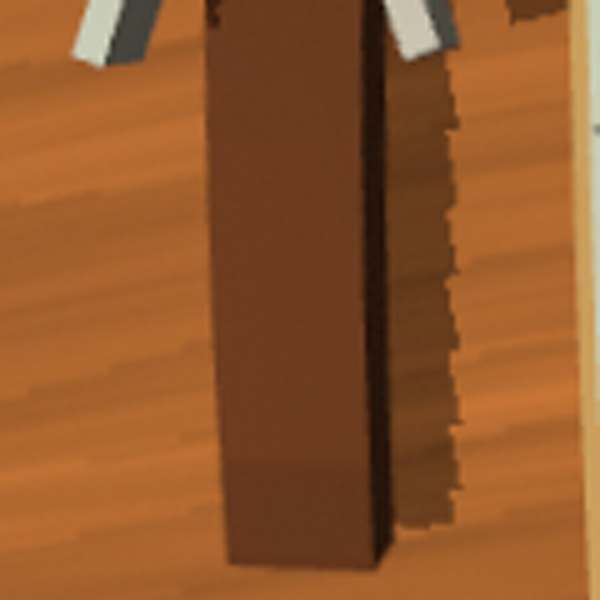

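```bash
python3 - <<'E'
from h import *
p=load('w6')
f=lambda x,y,oy,z:fplane(p,120+x/5-.4,oy+y/5-.4,z)
zs=.018
L1,L2=f(208,20,110,zs),f(229,567,110,zs);R1,R2=f(361,20,110,zs),f(377,570,110,zs)
for a,b in((L2,L1),(R2,R1)): print((a).round(4),b.round(4),'yaw',np.rad2deg(np.arctan2(*(b-a)[1::-1])).round(2))
print('width end',np.linalg.norm(L2-R2),'far',np.linalg.norm(L1-R1))
M=[f(75,502,0,.0386),f(515,490,0,.0386)]; print('cover front',M, 'yaw', np.rad2deg(np.arctan2(*(M[0]-M[1])[1::-1]))-90)
E=(L2+R2)/2; mid1=(L1+R1)/2; d=mid1-E; yaw=np.arctan2(d[1],d[0]); print('end mid',E,'yaw',np.rad2deg(yaw))
u=np.array([np.cos(yaw),np.sin(yaw),0]); print('mouth by shelf end+110', E+u*.110)
print('stop face', f(190,130,0,.03), f(380,105,0,.03), 'ball', f(165,290,0,.026))
# outer wall edges on cover top
for a in [(75,500),(98,20),(462,490),(515,490),(380,490),(360,490),(380,20),(472,20)]: print(a,f(*a,0,.0386).round(4))
E
```

```text
[0.4894 0.2082 0.018 ] [0.5857 0.1904 0.018 ] yaw -10.49
[0.4849 0.1803 0.018 ] [0.5801 0.1637 0.018 ] yaw -9.9
width end 0.028272102625731467 far 0.027280760850396657
cover front [array([0.60040452, 0.20381726, 0.0386    ]), array([0.58703903, 0.13274401, 0.0386    ])] yaw -10.650224053628207
end mid [0.48714615 0.19426956 0.018     ] yaw -10.197429087607686
mouth by shelf end+110 [0.59540854 0.17479509 0.018     ]
stop face [0.6590422  0.17819882 0.03      ] [0.65500517 0.14623982 0.03      ] ball [0.63365081 0.1874502  0.026     ]
(75, 500) [0.6007 0.2038 0.0386]
(98, 20) [0.6803 0.189  0.0386]
(462, 490) [0.5886 0.1408 0.0386]
(515, 490) [0.587  0.1327 0.0386]
(380, 490) [0.5911 0.1534 0.0386]
(360, 490) [0.5917 0.1565 0.0386]
(380, 20) [0.6666 0.1428 0.0386]
(472, 20) [0.6632 0.1286 0.0386]
```

```bash
python3 - <<'E'
from h import *
p=load('w4')
P=[fplane(p,*q,.014) for q in [(233,14),(318.5,14),(246,357),(309,357),(276,10.5)]]
for a in P:print(a.round(4))
n=(P[0]+P[1])/2; t=(P[2]+P[3])/2; print(n,t,np.linalg.norm(n-t),np.rad2deg(np.arctan2(*(n-t)[1::-1])))
to(.4431,.2024,.09,-100.3)
E
```

```text
[ 0.6128 -0.1802  0.014 ]
[ 0.6176 -0.2145  0.014 ]
[ 0.446 -0.204  0.014]
[ 0.4503 -0.2385  0.014 ]
[ 0.6163 -0.1973  0.014 ]
[ 0.61521329 -0.19732504  0.014     ] [ 0.44818216 -0.22122706  0.014     ] 0.1687326426477538 8.14369394256047
t 4.95 pos [0.4937 0.1099 0.1414] yaw -98.02 tilt [-3.1198 -0.0036] F [-2.88  6.58 -1.03] g 0.375
tool delta mm [-84.7  64.1  49.7] roll 0.04 dist 0.117
```

Request:
apply_moves --deltas '[{"jaw":0.1,"dx":-0.02,"dy":0.015,"dz":0,"roll":0.03},{"jaw":0.1,"dx":-0.024,"dy":0.019,"dz":0,"roll":0},{"jaw":0.1,"dx":-0.02,"dy":0.015,"dz":0.005,"roll":0},{"jaw":0.1,"dx":-0.012,"dy":0.009,"dz":0.008,"roll":0},{"jaw":0.1,"dx":0,"dy":0,"dz":0.005,"roll":0}]'

```text
time: 5.37
tcp_pos: [0.4476, 0.1992, 0.1229]
tcp_rot: [-3.117, -0.001, -1.739]
wrist_force: [0.3, 0.0, -1.3]
gripper_width: 0.378
```

```bash
python3 -c "
from h import *
to(.4431,.2024,.09,-100.3)
snap('wrist','w7')"
```

```text
t 5.37 pos [0.4476 0.1992 0.1229] yaw -99.67 tilt [-3.1168e+00 -7.0000e-04] F [ 0.35  0.01 -1.3 ] g 0.378
tool delta mm [-2.4  5.8 32.7] roll 0.011 dist 0.033
```

View pics/w7.png

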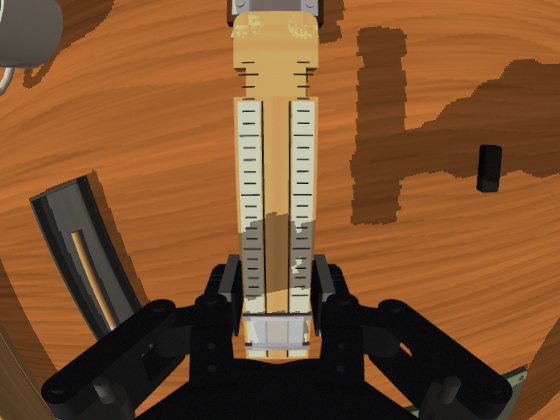

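Request:
apply_moves --deltas '[{"jaw":0.1,"dx":-0.0024,"dy":0.006,"dz":0.015,"roll":0.011},{"jaw":0.1,"dx":0,"dy":0,"dz":0.02,"roll":0},{"jaw":0.1,"dx":0,"dy":0,"dz":0.015,"roll":0},{"jaw":0.1,"dx":0,"dy":0,"dz":0.006,"roll":0},{"jaw":0.1,"dx":0,"dy":0,"dz":0,"roll":0}]'

```text
time: 5.83
tcp_pos: [0.4466, 0.1973, 0.066]
tcp_rot: [-3.113, -0.001, -1.755]
wrist_force: [0.2, -0.4, -0.5]
gripper_width: 0.377
```

```bash
python3 -c "
from h import *
to(.4431,.2024,.06,-100.3)
snap('side','s8')
snap('top','t8')
a=cv2.imread('pics/s8.png');b=cv2.imread('pics/t8.png')
A=cv2.resize(a[190:340,150:320],None,fx=3,fy=3,interpolation=cv2.INTER_CUBIC);B=cv2.resize(b[150:300,180:275],None,fx=3,fy=3,interpolation=cv2.INTER_CUBIC)
cv2.imwrite('pics/z8.png',np.hstack([A,B]))"
```

```text
t 5.83 pos [0.4466 0.1973 0.066 ] yaw -100.56 tilt [-3.1133e+00 -6.0000e-04] F [ 0.19 -0.44 -0.55] g 0.377
tool delta mm [-4.4  4.5  5.9] roll -0.005 dist 0.009
```

View pics/z8.png

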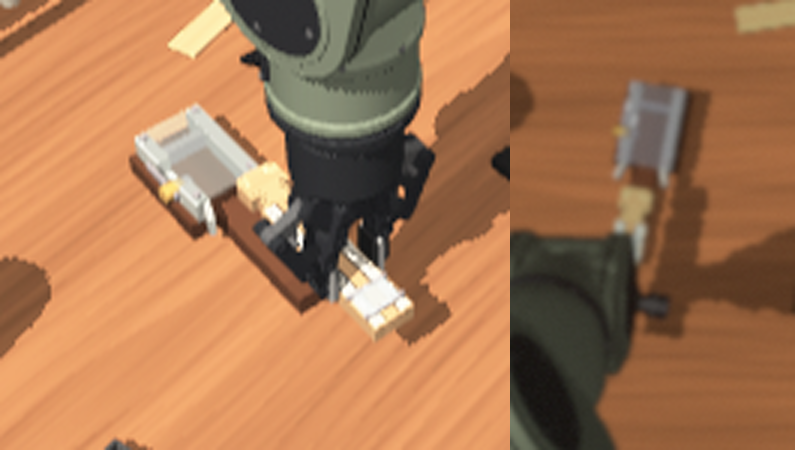

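Request:
apply_moves --deltas '[{"jaw":0.1,"dx":-0.004,"dy":0.0045,"dz":0.008,"roll":-0.004},{"jaw":0.1,"dx":0,"dy":0,"dz":0.01,"roll":0},{"jaw":0.1,"dx":0,"dy":0,"dz":0.008,"roll":0},{"jaw":0.1,"dx":0,"dy":0,"dz":0.004,"roll":0},{"jaw":0.1,"dx":0,"dy":0,"dz":0,"roll":0}]'

```text
time: 6.35
tcp_pos: [0.4448, 0.2031, 0.0361]
tcp_rot: [-3.11, 0.002, -1.75]
wrist_force: [0.4, -0.2, -0.1]
gripper_width: 0.379
```

```bash
python3 -c "
from h import *
to(.4431,.2024,.0235,-100.3)
snap('wrist','w9')"
```

```text
t 6.35 pos [0.4448 0.2031 0.0361] yaw -100.29 tilt [-3.1095e+00  2.1000e-03] F [ 0.42 -0.17 -0.13] g 0.379
tool delta mm [ 1.   2.  12.6] roll 0.0 dist 0.013
```

View pics/w9.png

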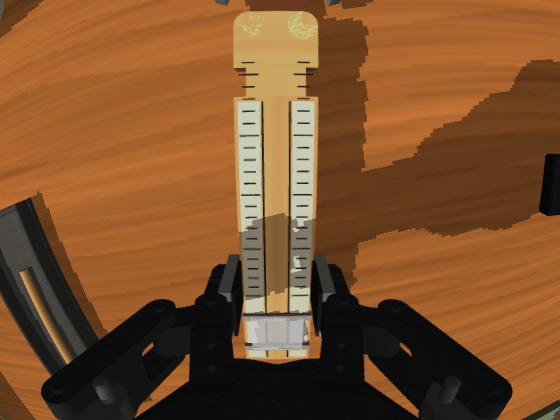

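Request:
apply_moves --deltas '[{"jaw":0.1,"dx":0.001,"dy":0.001,"dz":0.004,"roll":0},{"jaw":0.1,"dx":0,"dy":0,"dz":0.004,"roll":0},{"jaw":0.1,"dx":0,"dy":0,"dz":0.002,"roll":0},{"jaw":0.1,"dx":0,"dy":0,"dz":0,"roll":0}]'

```text
time: 6.73
tcp_pos: [0.4442, 0.2021, 0.0258]
tcp_rot: [-3.109, 0.002, -1.751]
wrist_force: [-1.1, 0.5, -0.0]
gripper_width: 0.382
```

```bash
python3 -c "
from h import *
to(.4431,.2024,.0235,-100.3)"
```

```text
t 6.73 pos [0.4442 0.2021 0.0258] yaw -100.3 tilt [-3.109e+00  2.300e-03] F [-1.11  0.53 -0.01] g 0.382
tool delta mm [-0.1  1.2  2.2] roll 0.0 dist 0.003
```

Request:
apply_moves --deltas '[{"jaw":0.1,"dx":0,"dy":-0.006,"dz":0,"roll":0},{"jaw":0.1,"dx":0,"dy":-0.007,"dz":0,"roll":0},{"jaw":0.1,"dx":0,"dy":-0.006,"dz":0,"roll":0},{"jaw":0.1,"dx":0,"dy":-0.004,"dz":0,"roll":0},{"jaw":0.1,"dx":0,"dy":0,"dz":0,"roll":0}]'

```text
time: 7.15
tcp_pos: [0.47, 0.1973, 0.0271]
tcp_rot: [-3.108, 0.002, -1.751]
wrist_force: [-0.0, 0.2, -0.0]
gripper_width: 0.378
```

```bash
cat >> h.py <<'E'
MOUTH=np.array([.5950,.1748]);CY=np.deg2rad(-10.3);CU=np.array([np.cos(CY),np.sin(CY)]);CN=np.array([-CU[1],CU[0]])
def st(off=.120):
    from bench import bot
    s=bot.state();d=s['tcp_pos'][:2]-MOUTH;F=s['wrist_force']
    print('t',round(s['time'],2),'along mm',round(d@CU*1e3,1),'nose',round((d@CU+off)*1e3,1),'lat',round(d@CN*1e3,2),'z',round(s['tcp_pos'][2]*1e3,2),'yaw',round(np.rad2deg(s['tcp_rot'][2]),2),'tilt',s['tcp_rot'][:2].round(4),'Fu,Fn,Fz',np.round([F[:2]@CU,F[:2]@CN,F[2]],2),'g',round(s['gripper_width'],3))
E
python3 -c "
from h import *
st()
snap('side','s10')
a=cv2.imread('pics/s10.png')
cv2.imwrite('pics/z10.png',cv2.resize(a[200:320,170:310],None,fx=5,fy=5,interpolation=cv2.INTER_CUBIC))"
```

```text
t 7.15 along mm -127.1 nose -7.1 lat -0.18 z 27.06 yaw -100.3 tilt [-3.1078e+00  2.4000e-03] Fu,Fn,Fz [-0.07  0.14 -0.03] g 0.378
```

View pics/z10.png

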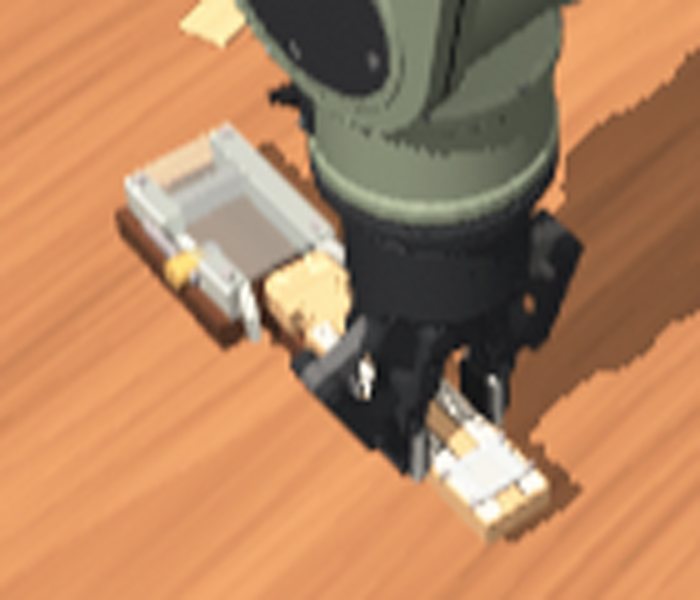

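Request:
apply_moves --deltas '[{"jaw":0.1,"dx":0,"dy":0,"dz":0.003,"roll":0},{"jaw":0.1,"dx":0,"dy":0,"dz":0.002,"roll":0},{"jaw":0.1,"dx":0,"dy":0,"dz":0,"roll":0}]'

```text
time: 7.45
tcp_pos: [0.4694, 0.1976, 0.0216]
tcp_rot: [-3.108, 0.003, -1.75]
wrist_force: [0.7, -0.6, -1.7]
gripper_width: 0.378
```

Request:
apply_moves --deltas '[{"jaw":0.1,"dx":0,"dy":0,"dz":0.001,"roll":0},{"jaw":0.1,"dx":0,"dy":0,"dz":0.001,"roll":0}]'

```text
time: 7.62
tcp_pos: [0.4691, 0.1977, 0.0196]
tcp_rot: [-3.109, 0.003, -1.75]
wrist_force: [-5.4, -1.5, 23.7]
gripper_width: 0.379
```

```bash
python3 -c "
from h import *
st()"
```

```text
t 7.62 along mm -128.0 nose -8.0 lat 0.01 z 19.61 yaw -100.28 tilt [-3.1088e+00  2.6000e-03] Fu,Fn,Fz [-5.04 -2.47 23.72] g 0.379
```

Request:
apply_moves --deltas '[{"jaw":0.1,"dx":0,"dy":0,"dz":-0.001,"roll":0},{"jaw":0.1,"dx":0,"dy":0,"dz":0,"roll":0}]'

```text
time: 7.78
tcp_pos: [0.4691, 0.1977, 0.0207]
tcp_rot: [-3.108, 0.003, -1.75]
wrist_force: [-0.3, 0.5, -0.3]
gripper_width: 0.376
```

```bash
python3 -c "
from h import *
st()"
```

```text
t 7.78 along mm -128.0 nose -8.0 lat 0.05 z 20.75 yaw -100.28 tilt [-3.1084e+00  2.9000e-03] Fu,Fn,Fz [-0.37  0.42 -0.3 ] g 0.376
```

Request:
apply_moves --deltas '[{"jaw":0.5,"dx":0,"dy":0,"dz":0,"roll":0},{"jaw":0.5,"dx":0,"dy":0,"dz":0,"roll":0},{"jaw":0.55,"dx":0,"dy":0,"dz":0,"roll":0},{"jaw":0.55,"dx":0,"dy":0,"dz":0,"roll":0}]'

```text
time: 8.12
tcp_pos: [0.4689, 0.1978, 0.0205]
tcp_rot: [-3.109, 0.003, -1.75]
wrist_force: [0.0, 0.8, 0.0]
gripper_width: 0.55
```

```bash
python3 -c "
from h import *
st()
snap('wrist','w11');snap('side','s11')
a=cv2.imread('pics/s11.png')
cv2.imwrite('pics/z11.png',cv2.resize(a[200:320,170:310],None,fx=5,fy=5,interpolation=cv2.INTER_CUBIC))"
```

```text
t 8.12 along mm -128.2 nose -8.2 lat 0.09 z 20.51 yaw -100.26 tilt [-3.1087e+00  2.8000e-03] Fu,Fn,Fz [-0.13  0.83  0.03] g 0.55
```

View pics/w11.png

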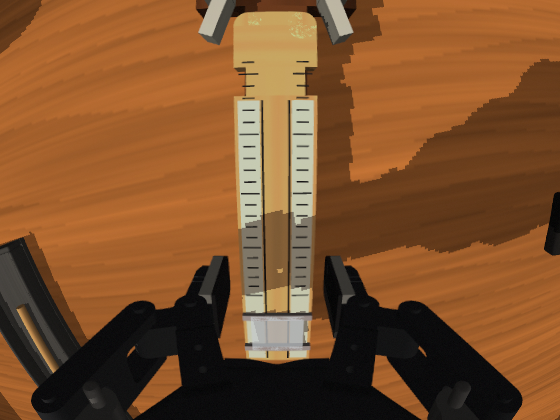

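View pics/z11.png

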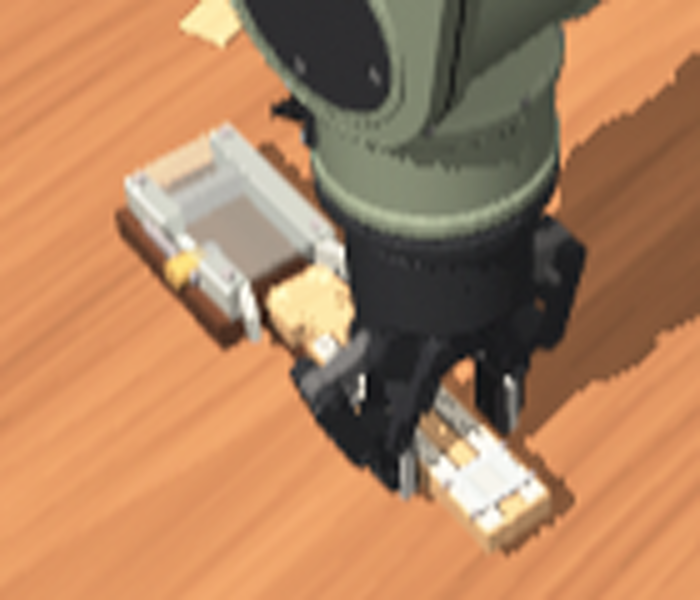

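Request:
apply_moves --deltas '[{"jaw":0.45,"dx":0,"dy":0,"dz":0,"roll":0},{"jaw":0.38,"dx":0,"dy":0,"dz":0,"roll":0},{"jaw":0.3,"dx":0,"dy":0,"dz":0,"roll":0},{"jaw":0.1,"dx":0,"dy":0,"dz":0,"roll":0},{"jaw":0.1,"dx":0,"dy":0,"dz":0,"roll":0}]'

```text
time: 8.63
tcp_pos: [0.4689, 0.1978, 0.0209]
tcp_rot: [-3.109, 0.003, -1.75]
wrist_force: [-0.5, 0.2, 0.2]
gripper_width: 0.379
```

```bash
python3 -c "
from h import *
st()"
```

```text
t 8.63 along mm -128.2 nose -8.2 lat 0.09 z 20.88 yaw -100.27 tilt [-3.1085e+00  3.0000e-03] Fu,Fn,Fz [-0.54  0.08  0.15] g 0.379
```

Request:
apply_moves --deltas '[{"jaw":0.1,"dx":0,"dy":-0.003,"dz":-0.0003,"roll":0},{"jaw":0.1,"dx":0,"dy":-0.003,"dz":0.0001,"roll":0},{"jaw":0.1,"dx":0,"dy":-0.003,"dz":0.0001,"roll":0},{"jaw":0.1,"dx":0,"dy":0,"dz":0,"roll":0}]'

```text
time: 8.97
tcp_pos: [0.4788, 0.196, 0.0212]
tcp_rot: [-3.109, 0.003, -1.75]
wrist_force: [-0.3, -0.4, 0.1]
gripper_width: 0.375
```

```bash
python3 -c "
from h import *
st()"
```

```text
t 8.97 along mm -118.2 nose 1.8 lat 0.07 z 21.17 yaw -100.27 tilt [-3.1086e+00  2.9000e-03] Fu,Fn,Fz [-0.25 -0.49  0.1 ] g 0.375
```

Request:
apply_moves --deltas '[{"jaw":0.1,"dx":0,"dy":-0.003,"dz":0.0001,"roll":0},{"jaw":0.1,"dx":0,"dy":-0.003,"dz":0.0001,"roll":0},{"jaw":0.1,"dx":0,"dy":-0.003,"dz":0.0001,"roll":0},{"jaw":0.1,"dx":0,"dy":-0.003,"dz":0.0001,"roll":0},{"jaw":0.1,"dx":0,"dy":0,"dz":0,"roll":0}]'

```text
time: 9.38
tcp_pos: [0.492, 0.1935, 0.021]
tcp_rot: [-3.109, 0.003, -1.75]
wrist_force: [1.0, 0.0, -0.7]
gripper_width: 0.377
```

```bash
python3 -c "
from h import *
st()
snap('side','s12');snap('top','t12')
a=cv2.imread('pics/s12.png');b=cv2.imread('pics/t12.png')
cv2.imwrite('pics/z12.png',np.hstack([cv2.resize(a[200:320,170:270],None,fx=5,fy=5,interpolation=cv2.INTER_CUBIC),cv2.resize(b[165:225,205:255],None,fx=6,fy=10,interpolation=cv2.INTER_CUBIC)]))"
```

```text
t 9.38 along mm -104.6 nose 15.4 lat -0.04 z 21.01 yaw -100.28 tilt [-3.1085e+00  2.7000e-03] Fu,Fn,Fz [ 1.    0.19 -0.67] g 0.377
```

View pics/z12.png

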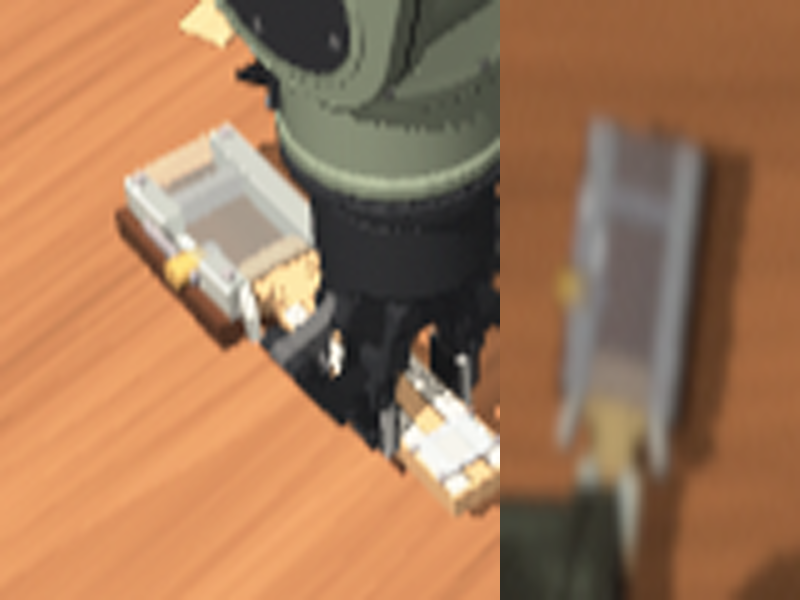

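Request:
apply_moves --deltas '[{"jaw":0.1,"dx":0,"dy":-0.0025,"dz":0.0001,"roll":0},{"jaw":0.1,"dx":0,"dy":-0.0025,"dz":0.0001,"roll":0},{"jaw":0.1,"dx":0,"dy":-0.0025,"dz":0.0001,"roll":0}]'

```text
time: 9.73
tcp_pos: [0.4988, 0.1924, 0.0209]
tcp_rot: [-3.11, 0.003, -1.749]
wrist_force: [-0.1, 0.1, -0.4]
gripper_width: 0.379
```

Request:
apply_moves --deltas '[{"jaw":0.1,"dx":0,"dy":-0.002,"dz":0.0001,"roll":0},{"jaw":0.1,"dx":0,"dy":-0.002,"dz":0.0001,"roll":0}]'

```text
time: 9.9
tcp_pos: [0.5033, 0.1916, 0.0209]
tcp_rot: [-3.11, 0.003, -1.75]
wrist_force: [-0.4, 0.7, 1.1]
gripper_width: 0.38
```

```bash
python3 -c "
from h import *
st()"
```

```text
t 9.9 along mm -93.3 nose 26.7 lat 0.16 z 20.9 yaw -100.24 tilt [-3.1097e+00  2.7000e-03] Fu,Fn,Fz [-0.52  0.57  1.12] g 0.38
```

Request:
apply_moves --deltas '[{"jaw":0.1,"dx":0,"dy":-0.002,"dz":0.0001,"roll":0},{"jaw":0.1,"dx":0,"dy":-0.002,"dz":0.0001,"roll":0}]'

```text
time: 10.07
tcp_pos: [0.5076, 0.1909, 0.0209]
tcp_rot: [-3.11, 0.003, -1.75]
wrist_force: [-0.7, 1.3, 1.2]
gripper_width: 0.376
```

Request:
apply_moves --deltas '[{"jaw":0.1,"dx":0,"dy":-0.002,"dz":0.0001,"roll":0},{"jaw":0.1,"dx":0,"dy":-0.002,"dz":0.0001,"roll":0}]'

```text
time: 10.23
tcp_pos: [0.5105, 0.1901, 0.0209]
tcp_rot: [-3.113, 0.002, -1.75]
wrist_force: [-9.3, -0.3, 10.5]
gripper_width: 0.381
```

Request:
apply_moves --deltas '[{"jaw":0.1,"dx":0,"dy":-0.002,"dz":0.0001,"roll":0},{"jaw":0.1,"dx":0,"dy":-0.002,"dz":0.0001,"roll":0}]'

```text
time: 10.4
tcp_pos: [0.513, 0.189, 0.0209]
tcp_rot: [-3.117, 0.001, -1.75]
wrist_force: [-5.5, -2.3, 7.6]
gripper_width: 0.377
```

```bash
python3 -c "
from h import *
st()"
```

```text
t 10.4 along mm -83.2 nose 36.8 lat -0.74 z 20.88 yaw -100.29 tilt [-3.117e+00  1.200e-03] Fu,Fn,Fz [-4.99 -3.29  7.59] g 0.377
```

Request:
apply_moves --deltas '[{"jaw":0.1,"dx":0,"dy":-0.002,"dz":-0.0002,"roll":0},{"jaw":0.1,"dx":0,"dy":-0.002,"dz":0,"roll":0}]'

```text
time: 10.57
tcp_pos: [0.5159, 0.1879, 0.021]
tcp_rot: [-3.12, 0.0, -1.751]
wrist_force: [-4.4, 1.3, 0.7]
gripper_width: 0.379
```

Request:
apply_moves --deltas '[{"jaw":0.1,"dx":0,"dy":-0.002,"dz":0,"roll":0},{"jaw":0.1,"dx":0,"dy":-0.002,"dz":0,"roll":0}]'

```text
time: 10.73
tcp_pos: [0.5197, 0.1873, 0.0209]
tcp_rot: [-3.121, 0.0, -1.751]
wrist_force: [-3.2, -0.6, 1.5]
gripper_width: 0.377
```

```bash
python3 -c "
from h import *
st()"
```

```text
t 10.73 along mm -76.3 nose 43.7 lat -1.13 z 20.95 yaw -100.31 tilt [-3.1211e+00  2.0000e-04] Fu,Fn,Fz [-3.03 -1.18  1.48] g 0.377
```

Request:
apply_moves --deltas '[{"jaw":0.1,"dx":0,"dy":-0.002,"dz":0,"roll":0},{"jaw":0.1,"dx":0,"dy":-0.002,"dz":0,"roll":0}]'

```text
time: 10.9
tcp_pos: [0.5239, 0.1866, 0.021]
tcp_rot: [-3.121, 0.0, -1.751]
wrist_force: [-2.8, 0.1, 2.1]
gripper_width: 0.379
```

Request:
apply_moves --deltas '[{"jaw":0.1,"dx":0,"dy":-0.002,"dz":0,"roll":0},{"jaw":0.1,"dx":0,"dy":-0.002,"dz":0,"roll":0}]'

```text
time: 11.07
tcp_pos: [0.5283, 0.1858, 0.021]
tcp_rot: [-3.122, 0.0, -1.751]
wrist_force: [-4.4, -0.1, 1.7]
gripper_width: 0.376
```

Request:
apply_moves --deltas '[{"jaw":0.1,"dx":0,"dy":-0.0015,"dz":0,"roll":0},{"jaw":0.1,"dx":0,"dy":-0.0015,"dz":0,"roll":0}]'

```text
time: 11.23
tcp_pos: [0.5317, 0.1852, 0.021]
tcp_rot: [-3.122, 0.0, -1.751]
wrist_force: [-3.2, 0.9, 1.6]
gripper_width: 0.379
```

```bash
python3 -c "
from h import *
st()
snap('top','t13');snap('side','s13')
a=cv2.imread('pics/s13.png');b=cv2.imread('pics/t13.png')
cv2.imwrite('pics/z13.png',np.hstack([cv2.resize(a[200:320,170:270],None,fx=5,fy=5,interpolation=cv2.INTER_CUBIC),cv2.resize(b[165:225,205:255],None,fx=6,fy=10,interpolation=cv2.INTER_CUBIC)]))"
```

```text
t 11.23 along mm -64.2 nose 55.8 lat -1.08 z 21.02 yaw -100.3 tilt [-3.1215e+00  2.0000e-04] Fu,Fn,Fz [-3.28  0.29  1.63] g 0.379
```

View pics/z13.png

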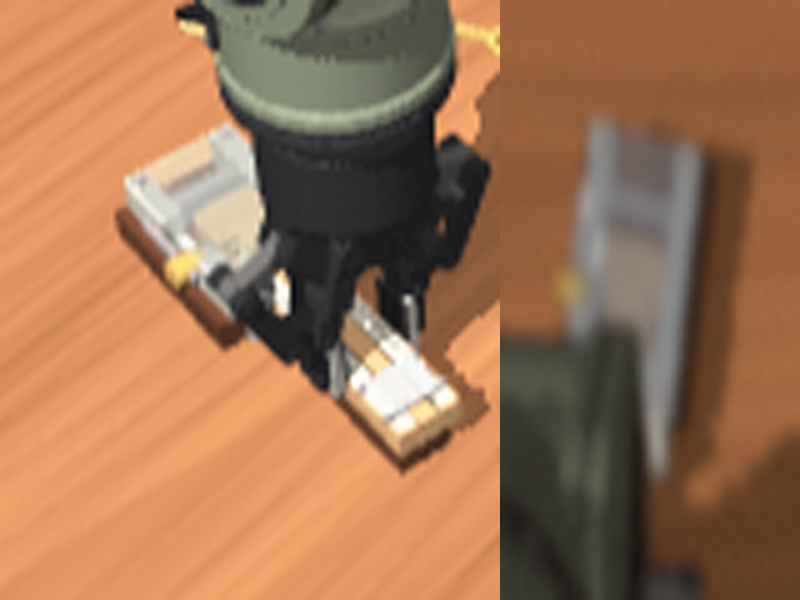

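Request:
apply_moves --deltas '[{"jaw":0.1,"dx":0,"dy":-0.001,"dz":0,"roll":0},{"jaw":0.1,"dx":0,"dy":-0.001,"dz":0,"roll":0}]'

```text
time: 11.5
tcp_pos: [0.5341, 0.1848, 0.0212]
tcp_rot: [-3.12, 0.0, -1.751]
wrist_force: [-3.1, 0.8, 1.0]
gripper_width: 0.382
```

Request:
apply_moves --deltas '[{"jaw":0.1,"dx":0,"dy":-0.001,"dz":0,"roll":0},{"jaw":0.1,"dx":0,"dy":-0.001,"dz":0,"roll":0}]'

```text
time: 11.67
tcp_pos: [0.5363, 0.1844, 0.0212]
tcp_rot: [-3.12, 0.0, -1.751]
wrist_force: [-1.2, 0.4, 0.5]
gripper_width: 0.377
```

```bash
python3 -c "
from h import *
st()"
```

```text
t 11.67 along mm -59.5 nose 60.5 lat -1.03 z 21.23 yaw -100.31 tilt [-3.1204e+00  4.0000e-04] Fu,Fn,Fz [-1.29  0.16  0.55] g 0.377
```

Request:
apply_moves --deltas '[{"jaw":0.1,"dx":0,"dy":-0.0008,"dz":0,"roll":0}]'

```text
time: 11.75
tcp_pos: [0.5374, 0.1842, 0.0213]
tcp_rot: [-3.12, 0.0, -1.751]
wrist_force: [-1.0, 0.3, 0.2]
gripper_width: 0.379
```

Request:
apply_moves --deltas '[{"jaw":0.1,"dx":0,"dy":-0.0008,"dz":0,"roll":0}]'

```text
time: 11.83
tcp_pos: [0.5386, 0.184, 0.0214]
tcp_rot: [-3.119, 0.001, -1.751]
wrist_force: [1.1, 0.1, 0.6]
gripper_width: 0.376
```

Request:
apply_moves --deltas '[{"jaw":0.1,"dx":0,"dy":-0.0008,"dz":0,"roll":0}]'

```text
time: 11.92
tcp_pos: [0.5397, 0.1838, 0.0215]
tcp_rot: [-3.119, 0.001, -1.751]
wrist_force: [-8.3, 1.4, 0.5]
gripper_width: 0.379
```

```bash
python3 -c "
from h import *
st()"
```

```text
t 11.92 along mm -56.0 nose 64.0 lat -1.04 z 21.47 yaw -100.31 tilt [-3.1187e+00  6.0000e-04] Fu,Fn,Fz [-8.41 -0.11  0.46] g 0.379
```

Request:
apply_moves --deltas '[{"jaw":0.1,"dx":0,"dy":-0.0005,"dz":0,"roll":0}]'

```text
time: 12.0
tcp_pos: [0.5397, 0.1838, 0.0213]
tcp_rot: [-3.12, 0.0, -1.751]
wrist_force: [-7.6, 1.9, 1.0]
gripper_width: 0.382
```

Request:
apply_moves --deltas '[{"jaw":0.1,"dx":0,"dy":-0.0005,"dz":0,"roll":0}]'

```text
time: 12.08
tcp_pos: [0.5396, 0.1838, 0.0212]
tcp_rot: [-3.121, 0.0, -1.75]
wrist_force: [-5.1, 0.4, 1.6]
gripper_width: 0.377
```

```bash
python3 -c "
from h import *
st()"
```

```text
t 12.08 along mm -56.1 nose 63.9 lat -1.04 z 21.17 yaw -100.29 tilt [-3.1214e+00  2.0000e-04] Fu,Fn,Fz [-5.11 -0.53  1.58] g 0.377
```

Request:
apply_moves --deltas '[{"jaw":0.1,"dx":0,"dy":-0.001,"dz":0,"roll":0}]'

```text
time: 12.17
tcp_pos: [0.5396, 0.1838, 0.021]
tcp_rot: [-3.124, -0.0, -1.75]
wrist_force: [-9.7, 1.3, 1.7]
gripper_width: 0.375
```

Request:
apply_moves --deltas '[{"jaw":0.45,"dx":0,"dy":0,"dz":0,"roll":0},{"jaw":0.6,"dx":0,"dy":0,"dz":0,"roll":0},{"jaw":0.6,"dx":0,"dy":0,"dz":0,"roll":0},{"jaw":0.6,"dx":0,"dy":0,"dz":0,"roll":0}]'

```text
time: 12.5
tcp_pos: [0.5405, 0.1837, 0.0211]
tcp_rot: [-3.122, 0.0, -1.75]
wrist_force: [0.3, 0.3, -0.4]
gripper_width: 0.604
```

```bash
python3 -c "
from h import *
st()
snap('wrist','w14')"
```

```text
t 12.5 along mm -55.2 nose 64.8 lat -1.0 z 21.05 yaw -100.26 tilt [-3.122  0.   ] Fu,Fn,Fz [ 0.28  0.41 -0.4 ] g 0.604
```

View pics/w14.png

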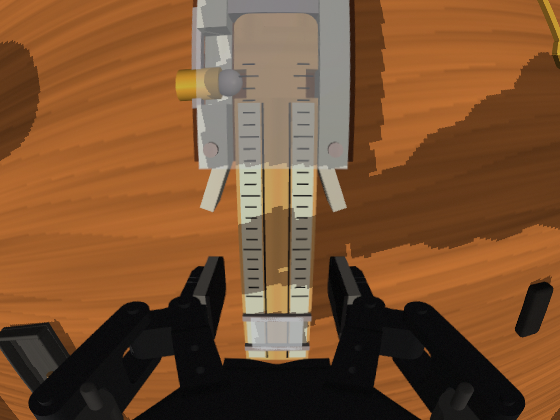

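Request:
apply_moves --deltas '[{"jaw":0.8,"dx":0,"dy":0,"dz":0,"roll":0},{"jaw":0.8,"dx":0,"dy":0,"dz":-0.01,"roll":0},{"jaw":0.8,"dx":0,"dy":0,"dz":-0.025,"roll":0},{"jaw":0.8,"dx":0,"dy":0,"dz":-0.035,"roll":0},{"jaw":0.8,"dx":0,"dy":0,"dz":-0.03,"roll":0}]'

```text
time: 12.97
tcp_pos: [0.5363, 0.1827, 0.1211]
tcp_rot: [-3.129, -0.004, -1.751]
wrist_force: [0.9, 1.2, -0.0]
gripper_width: 0.8
```

Request:
apply_moves --deltas '[{"jaw":0.8,"dx":0,"dy":0.01,"dz":-0.03,"roll":0},{"jaw":0.8,"dx":0,"dy":0.01,"dz":-0.02,"roll":0},{"jaw":0.8,"dx":0,"dy":0,"dz":0,"roll":0},{"jaw":0.8,"dx":0,"dy":0,"dz":0,"roll":0}]'

```text
time: 13.3
tcp_pos: [0.5168, 0.1867, 0.1818]
tcp_rot: [-3.121, 0.001, -1.752]
wrist_force: [0.6, -0.6, -1.0]
gripper_width: 0.799
```

```bash
python3 -c "
from h import *
st()
snap('wrist','w15')
a=cv2.imread('pics/w15.png')[0:260,180:380]
cv2.imwrite('pics/z15.png',cv2.resize(a,None,fx=2.3,fy=2.3,interpolation=cv2.INTER_CUBIC))"
```

```text
t 13.3 along mm -79.1 nose 40.9 lat -2.27 z 181.82 yaw -100.39 tilt [-3.1206e+00  7.0000e-04] Fu,Fn,Fz [ 0.69 -0.45 -1.  ] g 0.799
```

View pics/z15.png

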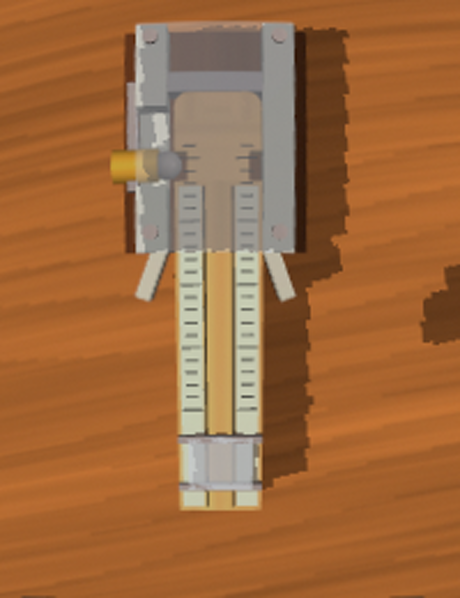

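The nose is against the stop bar, the ball sits in the notch, the rule is straight, and the gripper is clear.

```bash
python3 -c "
from bench import bot
print(bot.job_done())"
```

```text
the job is handed in; nothing more can be done
None
```

The slide rule is in its cradle: the sprung ball has clicked into its notch, and the rule's end is home on the stop. I handed the job in at about 13.3 s of robot time, with the gripper open and well clear.

- **Approach:** I gripped the rule near x = -35 and carried it over. I set it down on the shelf just before the mouth and regripped it there, because the wrist had tilted by about 0.02 rad on the way.
- **Insertion:** The push was 3–9 N past the ball and then fell to nearly nothing. It rose again on the stop at about 64 mm past the mouth. Two more small pushes of about 5–8 N and a last one of about 10 N moved the rule no further, so I let go.
- **Last check:** The final wrist picture shows the nose against the stop bar, the ball in the notch and the rule straight. The wrist force was near zero.
- **Other objects:** I did not take a final picture of all of them. No move went near them, and the eraser and pen tray looked undisturbed in the last wrist views that showed them.
- **Departures from plan:** Setting the rule down pressed about 24 N on the shelf for a moment, more than I intended, and I backed off at once. The rule also ran about 1 mm to one side in the pocket, pushed by the ball, which is within its clearance.

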